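# Key the sample cell into the sprung reader and hold it home

## Task

Pick up the blue-handled sample cell, turn it so that its red tab faces the red notch in the reader's rim, lower it into the reader's well, and press it down against the sprung plunger until its collar rests hard on the black seat, firmly but without ramming it. The plunger would push it out again, so the program finishes while the robot is still holding the cell pressed home, with the cell not let go. Leave the small bottle and the timer where they stand.

Things in the scene. Friction and masses are not known exactly. Their poses are not given: they have to be found in the camera images.
- cell_mid (a point): middle of the loose sample cell, on its axis, 38 mm above its underside; z up its axis. Its blue, black-ribbed grip is 36 mm long (x), 24 mm wide between flat sides (y) and 40 mm high (36 to 76 mm above the underside); a red line on top points toward the tab, to -x. Grip it across the flats, fingertips 4 mm or more above the collar, with 60 N or so.
- cell: the sample cell, origin at the centre of its underside, axes as cell_mid; stands upright on the worktop at the start, 150 g (may vary by a third). Aluminium body 30 mm across and 30 mm long with tapered foot; above it a round collar 54 mm across, 6 mm thick (30 to 36 mm up), with a red tab sticking out toward -x.
- well_mouth (a point): centre of the well at seat height, 55 mm above the worktop; z up = well axis, -x points from the well to the notch. The well is a round hole 34 mm across, deeper than the cell's body. Round the seat stands a rim, 58 mm inside and 74 mm outside diameter, its top 6 mm above the seat; a tab not over the notch strikes it and the cell stops 6 mm short.
- reader: fixed white instrument with a blue band, 132 x 130 mm, 52 mm high, display on top behind the well; origin on the well's axis at the worktop, axes as well_mouth; the case reaches 54 mm from the well's axis toward -x, 78 mm toward +x, 65 mm to each side
- plunger (a joint): travel of the brass plunger in the well, m: 0 = up (top 18 mm below the seat), grows as pressed. Its spring pushes up with 3 N at 0 and 0.45 N more per mm, and bears the cell's weight unmoved. The cell touches it when the collar is 12 mm above the seat; with the collar on the seat it reads 0.012 and pushes with about 8.5 N.
- tab_tip (a point): outer end of the red tab on the cell's collar, 35.5 mm from the cell's axis, half-way up the tab; the tab is 8 mm wide and 6 mm thick, level with the collar. Same axes as cell_mid.
- notch (a point): middle of the notch in the rim, 35.5 mm from the well's axis, 3 mm above the seat: 15 mm wide, between two red blocks; a red line on the case in front of it marks it too. The tab's tip lies here when the cell is home.
- seat_ring: black flat ring round the well's mouth, 57 mm across with the 34 mm hole, 3 mm thick, its origin on the axis at its underside. Its top is the seat, the hard stop for the collar. It takes up to 40 N without harm.
- small_bottle_mid (a point): bystander: middle (43 mm up) of a small glass bottle with a blue cap and wine-red label, 46 mm across, 86 mm high, standing loose on the worktop
- lab_timer: bystander: flat white timer with a green and a red key, 66 x 66 x 18 mm, loose; origin under its centre
Things that resemble listed ones, but are neither listed nor needed, are in the scene too. What is shaped like the cell but green, orange or turquoise is not meant.

How it is judged:
On the way:
1. the cell is lifted clear of the worktop (height (world z) of cell_mid above 0.085 m), for 0.1 s.
At the end, for the whole second after the job is handed in: Still held down: plunger pressed over 10.5 mm, collar on the seat with over 1.5 N, tab tip within 7 mm of the notch's middle, cell's middle under 10 mm above the seat, cell upright within 0.08 rad and still, fingers bearing on it with over 1 N (value of joint plunger above 0.0105 m and contact force between cell and seat_ring above 1.5 N and horizontal distance between tab_tip and notch below 0.007 m and z of cell_mid in the frame of well_mouth below 0.01 m and angle between cell_mid's own z axis and vertical below 0.08 rad and contact force between the fingers and cell above 1 N and velocity of joint plunger below 0.005 m/s); the arm keeps its last pose, push and grip.
It fails at once if the collar is rammed onto the seat (more than 45 N) (contact force between cell and seat_ring above 45 N).
It fails at once if a bystander is moved by more than 30 mm (distance of any of small_bottle_mid, lab_timer from where it was at the start of the episode above 0.03 m).
It also fails if it takes over 38 s, if anything falls off the work surface, if the arm or the gripper's body presses on something with over 40 N, if the wrist force passes 120 N, or if a joint passes its speed limit or range.

## Robot

A 6-joint arm with a two-finger parallel gripper is mounted at the origin on a cart in front of the work surface, level with it; the furniture and walls round the work are solid. World frame = base frame: x ahead of the robot, y to its left, z up, the work surface at z = 0. Lengths are in m, angles in rad, forces in N, time in s.
With the tool pointing down it reaches from about 0.35 to 0.975 m from the base axis. Payload 4.9 kg.
Tool frame: the origin (TCP) lies at the very end of the fingers, on their centre line; the grasp point (between the pads) lies 19 mm behind it; z points along the fingers, y is the line along which they close (so a half turn about z gives the same grasp; the last joint's range is limited). The gripper opens to 85 mm and grips with 20 to 120 N. Pads are 22 mm wide; open, the fingers measure 114 mm over their backs; the gripper's body (76 mm by 85 mm) begins 54 mm behind the grasp point. The pads swing forward as they close: fully open they stand 13 mm farther back than shut.
Start: joints at [-1.232, 0.053, 1.613, -0, 1.476, -0.119], TCP at [0.276, -0.561, 0.231] pointing down, gripper open.
Joint ranges: [-3.01, 3.01], [-1.01, 2.22], [0.06, 2.58], [-1.02, 4.17], [0.09, 2.62], [-3.14, 3.14]. Speed limits (rad/s): [2.57, 2.57, 3.14, 3.14, 3.14, 3.14].

## Interface

Orientations are given as a unit quaternion [w, x, y, z].
In Python, from plant import manip gives the robot as it stands.
- The arm moves only by the tool play_rows, never from a script. Its argument "series" is a list that holds one entry, the list of rows, each a list of 7 numbers: the shift along the world's x, y, z in m, then the turn, a rotation vector about the world's x, y, z in degrees, then the opening, from 0 (shut) to 1 (fully open). In form: [[[dx, dy, dz, rx, ry, rz, grip], ...]]. A call has 1 to 10 rows; each row shifts and turns the commanded pose from where the row before left it; what a row does not reach is not made up. A row lasts 1/10 s, in which the tool goes at most 50 mm and 8.59 degrees, less where a joint would pass 70% of its speed; a pose out of reach is approached as far as the arm can. A call with a gripper value outside its range is refused whole. The fingers move at their own pace and stop on an object; the grip force is fixed at half the most. Time passes only in rows, so rows that do not move let the fingers close. It gives the time, the measured TCP pose, the force, the opening and the grip force at its end, in the units of the state.
- manip.state(): the state, without advancing time (a new reading comes with each control period).
- manip.grab_frame(name): name is "side" or "top"; returns a dict with "frame" (384x512x3 uint8, blue, green, red), "mtx" (3x3 intrinsics, pixels), "R" (3x3) and "t" (3): a world point X has camera coordinates R X + t. Camera axes: x right, y down, z forward; pixel columns grow to the right and rows downward; lengths in m; the calibration is good to about 2 mm. A picture is of the moment at which its call begins. There is no depth.
- manip.job_done(): hands the job in; it is judged then, once.
The state is a dict: "time": time; "joint_pos": joint angles; "joint_vel": joint speeds; "joint_efforts": joint torques, N m; "tool_pos": TCP position; "tool_rot": TCP orientation; "contact_force": force on the tool from outside, world axes, zero at the start; "ft_torque": the same for the moment, N m; "gripper_width": opening from 0.0 (shut) to 1.0 (fully open); "grasp_force": force on a finger pad.
Only numpy, scipy, OpenCV 4.12 (cv2) and the standard library are available. Lean on these libraries where they do the work, as an engineer would, in place of code of your own. Each camera call takes 0.05 s, during which the arm holds its last target. There are 200 camera calls.

## Working session

There is one attempt and no reset: what is moved stays moved. The work goes in short steps, Python scripts to look and compute and a tool call to move; the robot and the scene stay as the last step left them, time stands still between calls to the robot, and variables do not carry over. Pictures are saved under pics/ and viewed, at most 10 in all, crops included, and the job is handed in when it is done.

Besides the shell and the picture viewer there is one more tool, called after "Call:" in YAML: its name, and indented under it one key for each argument. play_rows: Moves the arm, as the interface text tells. Its arguments: {"type":"object","properties":{"series":{"type":"array"}},"required":["series"]}

```bash
mkdir -p pics
cat > h.py <<'E'
import numpy as np, cv2
from plant import manip
def ray(f,uv,z):
    d=np.linalg.inv(f["mtx"])@np.array([uv[0],uv[1],1.0]); R=np.array(f["R"]);t=np.array(f["t"])
    c=-R.T@t; w=R.T@d; return c+w*(z-c[2])/w[2]
def proj(f,X):
    p=f["mtx"]@(np.array(f["R"])@np.array(X)+f["t"]); return p[:2]/p[2]
E
python3 - <<'E'
from h import *
for n in ("top","side"):
    f=manip.grab_frame(n); cv2.imwrite(f"pics/{n}0.png",f["frame"]); print(n,-np.array(f["R"]).T@f["t"],f["mtx"][0][0])
    np.savez(f"{n}0.npz",**f)
s=manip.state(); print(s)
E
```

```text
top [ 0.34972006 -0.09551416  0.92088528] 353.6016449061878
side [ 0.48234619 -1.16614444  0.73520016] 413.80573401713457
{'time': 0.1, 'joint_pos': array([-1.23198444e+00,  5.32934114e-02,  1.61420133e+00,  1.93989536e-05,
        1.47599133e+00, -1.19028229e-01]), 'joint_vel': array([-1.07677501e-05, -1.45963107e-03, -2.73351495e-03, -4.22674029e-05,
        1.31357105e-04, -1.19326189e-03]), 'joint_efforts': array([-1.20349696e-04, -3.94905567e+01, -3.71363425e+01, -1.22603697e-04,
        3.93167313e-03, -1.07085233e-05]), 'tool_pos': array([ 0.27605273, -0.56008547,  0.2301577 ]), 'tool_rot': array([-9.42055753e-04,  9.73911804e-01,  2.26924883e-01, -9.42293397e-05]), 'contact_force': array([-0.9297244 ,  0.44128148, -0.48338688]), 'ft_torque': array([-0.03793581,  0.03154436, -0.02019033]), 'grasp_force': 0.0, 'gripper_width': 0.9970589386553103}
```

View pics/top0.png

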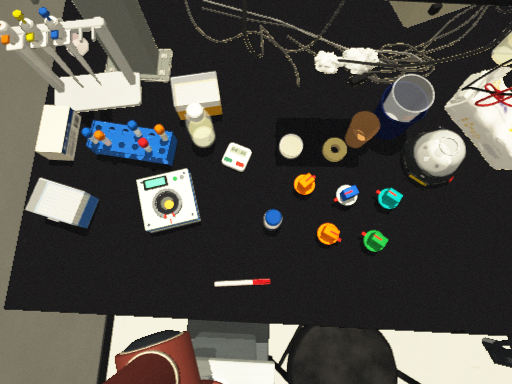

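View pics/side0.png

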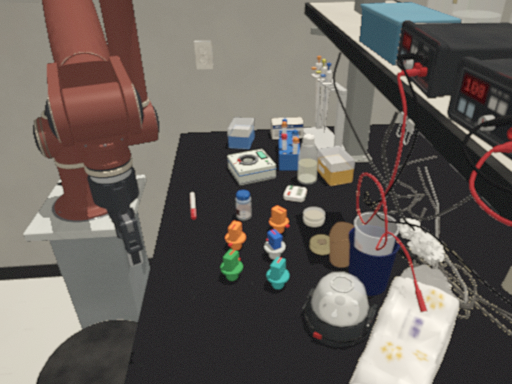

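The top view shows the blue cell at about (347,195), the reader's well at about (168,203), the bottle at (273,219) and the timer at (237,157). The side view shows the cell at (275,243). I'll enlarge the cell and the reader next.

Run:
```python
from h import *
f=dict(np.load("top0.npz")); im=f["frame"]
a=cv2.resize(im[165:235,130:210],(640,560),interpolation=cv2.INTER_NEAREST)[:, :]
b=cv2.resize(im[175:215,327:367],(400,400),interpolation=cv2.INTER_NEAREST)
o=np.zeros((560,800,3),np.uint8); o[:,:400]=cv2.resize(im[165:235,140:190],(400,560),interpolation=cv2.INTER_NEAREST); o[:400,400:]=b
cv2.imwrite("pics/crop.png",o)
hsv=cv2.cvtColor(im,cv2.COLOR_BGR2HSV)
def cents(mask,box,name,z,mn=3):
    x0,y0,x1,y1=box; m=np.zeros_like(mask); m[y0:y1,x0:x1]=mask[y0:y1,x0:x1]
    n,l,st,c=cv2.connectedComponentsWithStats(m)
    for i in range(1,n):
        if st[i,4]>=mn: print(name,c[i].round(1),st[i,4],ray(f,c[i],z).round(4))
blue=cv2.inRange(hsv,(100,120,60),(130,255,255)); red=cv2.inRange(hsv,(0,120,80),(6,255,255))|cv2.inRange(hsv,(172,120,80),(180,255,255))
wh=cv2.inRange(hsv,(0,0,120),(180,70,255))
cents(blue,(327,175,367,215),"grip",.076); cents(red,(327,175,367,215),"cellred",.033,1); cents(wh,(327,175,367,215),"collar",.036)
br=cv2.inRange(hsv,(15,100,100),(35,255,255))
cents(br,(150,185,190,220),"brass",.037); cents(red,(130,165,210,240),"rdred",.061,1)
cents(blue,(255,205,290,235),"bottle",.086); print(ray(f,(237,157),.018))
```

```text
grip [349.4 192.2] 157 [ 0.5639 -0.3237  0.076 ]
cellred [348.1 191.9] 8 [ 0.5756 -0.3319  0.033 ]
cellred [335.2 199.2] 17 [ 0.5545 -0.2985  0.033 ]
collar [344.9 195.8] 178 [ 0.5639 -0.3229  0.036 ]
brass [168.6 204.1] 76 [0.5182 0.1267 0.037 ]
rdred [173.2 214. ] 6 [0.4894 0.1068 0.061 ]
rdred [164.8 215.9] 8 [0.4837 0.1269 0.061 ]
rdred [170. 219.] 1 [0.4766 0.1132 0.061 ]
rdred [171. 222.] 1 [0.4694 0.11   0.061 ]
bottle [272.9 216.5] 221 [ 0.4918 -0.1376  0.086 ]
[ 0.6600204  -0.03815897  0.018     ]
```

View pics/crop.png

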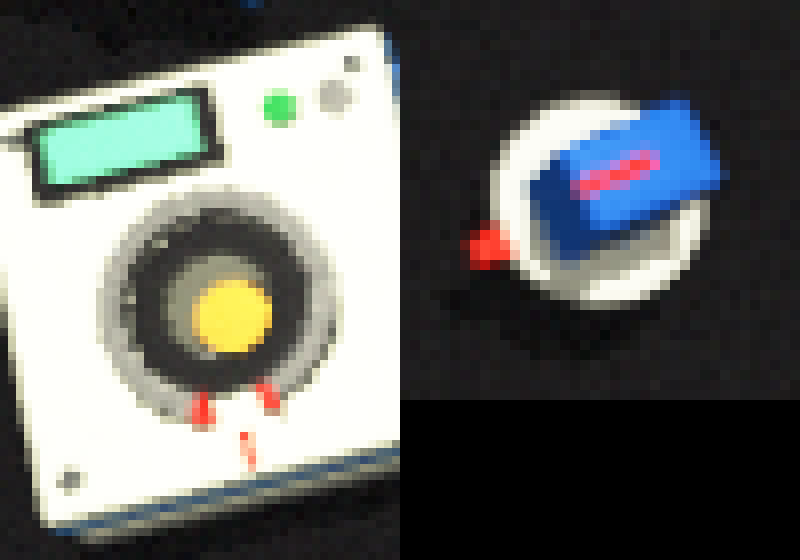

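The crop shows the well centre at about (167,203) in the full frame, with the notch between red marks at (165,216) and (173,214). The cell's collar is centred at about (346.5,194.5), its tab at (335,199), and the grip top at about (350.7,191).

Run:
```python
from h import *
f=dict(np.load("top0.npz"))
col=ray(f,(346.5,194.5),.036); top=ray(f,(350.7,191.1),.076); tab=ray(f,(335.2,199.2),.033)
print("col",col,"top",top,"tabdir",np.degrees(np.arctan2(*(tab-col)[1::-1])))
l=ray(f,(327+17.5-.5,175+18.6-.5),.0765)-ray(f,(327+26-.5,175+15.4-.5),.0765); print("line dir",np.degrees(np.arctan2(l[1],l[0])), "len",np.linalg.norm(l))
# flats: long edge of grip top
for a,b in (((565,150),(680,97)),((600,235),(722,183))):
    g=[ray(f,((p[0]-400)/10+326.5,p[1]/10+174.5),.076) for p in (a,b)]; d=g[0]-g[1]; print("edge",np.degrees(np.arctan2(d[1],d[0])),np.linalg.norm(d))
wl=ray(f,(167,202.9),.061)
im=f["frame"]; hsv=cv2.cvtColor(im,cv2.COLOR_BGR2HSV)
# fit seat/rim: dark pixels (ring outer edge)
print("well from rim",wl)
n=(ray(f,(173.2,214),.061)+ray(f,(164.8,215.9),.061))/2; print("notch",n,np.degrees(np.arctan2(n[1]-wl[1],n[0]-wl[0])),np.linalg.norm(n-wl))
print("brass",ray(f,(168.6,204.1),.037))
# case edges of top (z .052): minAreaRect of white
wh=cv2.inRange(hsv,(0,0,150),(180,60,255)); m=np.zeros_like(wh); m[165:236,130:205]=wh[165:236,130:205]
m=cv2.morphologyEx(m,cv2.MORPH_CLOSE,np.ones((15,15)))
c=max(cv2.findContours(m,0,2)[0],key=cv2.contourArea)
w=np.array([ray(f,p[0],.052)[:2] for p in c],np.float32); r=cv2.minAreaRect(w); print(r)
```

```text
col [ 0.56763473 -0.32690356  0.036     ] top [ 0.56694241 -0.32684251  0.076     ] tabdir 115.01803601150102
line dir 113.73762497153268 len 0.022912768237323022
edge 117.81319946608963 0.03222733679747569
edge 116.05642287849045 0.03350285597944898
well from rim [0.51641213 0.12487439 0.061     ]
notch [0.48653245 0.11672847 0.061     ] -164.75038806703617 0.030970165118816253
brass [0.51817296 0.12662894 0.037     ]
((0.5296244025230408, 0.1301608681678772), (0.13436299562454224, 0.1327606588602066), 16.722009658813477)
```

Call:
play_rows:
  series:
    - [[0.028,0.022,0,0,0,8,0.7],[0.028,0.022,0,0,0,8,0.7],[0.028,0.022,0,0,0,8,0.7],[0.028,0.022,0,0,0,8,0.7],[0.028,0.022,0,0,0,8,0.7],[0.028,0.022,0,0,0,8,0.7],[0.028,0.022,0,0,0,8,0.7],[0.028,0.022,0,0,0,8,0.7],[0.028,0.022,0,0,0,8,0.7],[0.028,0.022,0,0,0,8,0.7]]

```text
time: 1.1
tool_pos: [0.557, -0.3393, 0.2306]
tool_rot: [-0.001, 0.598, 0.802, -0.0]
contact_force: [0.0, -0.4, -0.3]
gripper_width: 0.699
grasp_force: 0.0
```

Call:
play_rows:
  series:
    - [[0.005,0.006,0,0,0,4.5,0.7],[0.005,0.006,0,0,0,4.5,0.7],[0,0,-0.03,0,0,0,0.7],[0,0,-0.03,0,0,0,0.7],[0,0,-0.03,0,0,0,0.7],[0,0,-0.025,0,0,0,0.7],[0,0,-0.02,0,0,0,0.7],[0,0,0,0,0,0,0.7]]

```text
time: 1.9
tool_pos: [0.5636, -0.3267, 0.0914]
tool_rot: [-0.004, 0.536, 0.844, 0.0]
contact_force: [-1.2, -0.0, -0.4]
gripper_width: 0.702
grasp_force: 0.0
```

Run:
```python
from h import *
ims=[]
for n in ("top","side"):
    f=manip.grab_frame(n); s=manip.state(); p=s["tool_pos"]; c=proj(f,[.567,-.327,.04]).astype(int)
    im=f["frame"]; x,y=np.clip(c[0]-33,0,512-66),np.clip(c[1]-50,0,384-100)
    ims.append(cv2.resize(im[y:y+100,x:x+66],(396,600),interpolation=cv2.INTER_CUBIC)); print(n,x,y)
cv2.imwrite("pics/pre.png",np.hstack(ims)); print(s["tool_pos"],s["tool_rot"],s["contact_force"],s["joint_pos"])
```

```text
top 313 144
side 240 194
[ 0.56597413 -0.32845815  0.09600311] [-5.69107828e-04  5.35631992e-01  8.44451327e-01  3.86604074e-05] [-0.57106318  0.65573064  0.69726817] [-6.39470399e-01  2.34032955e-01  1.64690735e+00 -7.64866210e-06
  1.26179317e+00 -1.07975224e+00]
```

View pics/pre.png

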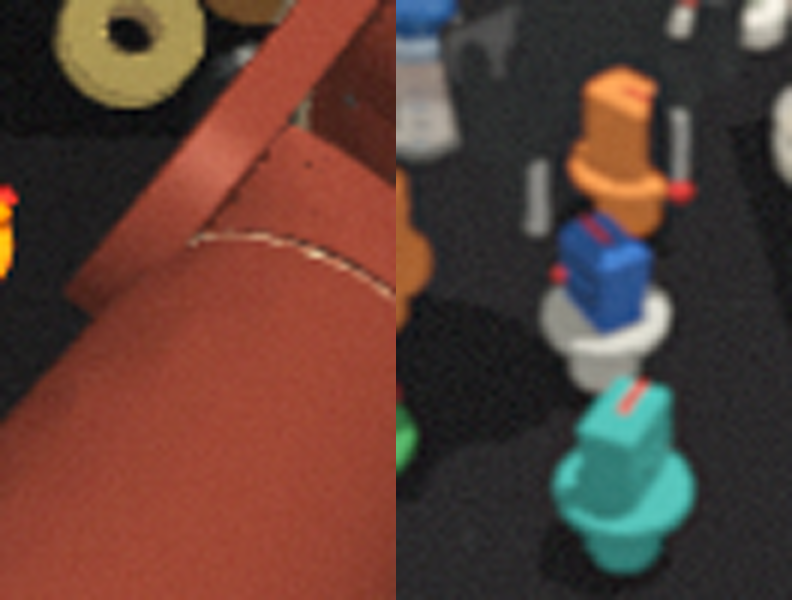

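The top view is blocked by the arm. In the side view the fingertips sit at about (538,235) and (680,170), on either side of the blue grip's flats and centred on it. I'll go down slowly and grip.

Call:
play_rows:
  series:
    - [[0.001,0.0015,-0.01,0,0,0,0.7],[0,0,-0.01,0,0,0,0.7],[0,0,-0.01,0,0,0,0.7],[0,0,-0.01,0,0,0,0.7],[0,0,-0.007,0,0,0,0.7],[0,0,-0.003,0,0,0,0.7],[0,0,0,0,0,0,0.7],[0,0,0,0,0,0,0],[0,0,0,0,0,0,0],[0,0,0,0,0,0,0]]

```text
time: 3.0
tool_pos: [0.5676, -0.3274, 0.0471]
tool_rot: [0.001, 0.536, 0.844, -0.0]
contact_force: [-1.0, 0.0, 1.3]
gripper_width: 0.268
grasp_force: 58.9
```

Call:
play_rows:
  series:
    - [[0,0,0,0,0,0,0],[0,0,0,0,0,0,0],[0,0,0,0,0,0,0],[0,0,0,0,0,0,0]]

```text
time: 3.4
tool_pos: [0.5677, -0.3275, 0.0471]
tool_rot: [0.001, 0.536, 0.844, -0.0]
contact_force: [0.4, 0.2, 4.4]
gripper_width: 0.267
grasp_force: 59.5
```

Call:
play_rows:
  series:
    - [[0,0,0.01,0,0,0,0],[0,0,0.02,0,0,0,0],[0,0,0.03,0,0,0,0],[0,0,0.03,0,0,0,0],[0,0,0.03,0,0,0,0],[0,0,0.02,0,0,0,0],[0,0.01,0,0,0,3,0],[-0.004,0.02,0,0,0,6,0],[-0.004,0.03,0,0,0,6,0],[-0.004,0.035,0,0,0,6,0]]

```text
time: 4.4
tool_pos: [0.5543, -0.2314, 0.1855]
tool_rot: [-0.001, 0.371, 0.928, 0.0]
contact_force: [-0.7, 1.2, -2.4]
gripper_width: 0.268
grasp_force: 58.9
```

Call:
play_rows:
  series:
    - [[-0.004,0.035,0,0,0,6,0],[-0.004,0.035,0,0,0,6,0],[-0.004,0.035,0,0,0,6,0],[-0.004,0.035,0,0,0,6,0],[-0.004,0.035,0,0,0,6,0],[-0.004,0.035,0,0,0,6,0],[-0.004,0.03,0,0,0,6,0],[-0.004,0.03,0,0,0,6,0],[-0.003,0.02,0,0,0,5,0],[0,0.01,0,0,0,3,0]]

```text
time: 5.4
tool_pos: [0.519, 0.0697, 0.1856]
tool_rot: [-0.001, -0.109, 0.994, 0.0]
contact_force: [-0.3, -0.9, -2.4]
gripper_width: 0.268
grasp_force: 58.9
```

Call:
play_rows:
  series:
    - [[0,0,0,0,0,0,0],[0,0,0,0,0,0,0]]

```text
time: 5.6
tool_pos: [0.5198, 0.0677, 0.1859]
tool_rot: [-0.0, -0.106, 0.994, -0.0]
contact_force: [0.5, 0.1, -2.0]
gripper_width: 0.269
grasp_force: 59.0
```

Call:
play_rows:
  series:
    - [[-0.001,0.01,0,0,0,1,0],[-0.001,0.02,0,0,0,1,0],[-0.001,0.018,0,0,0,1,0],[0,0.01,-0.01,0,0,0.8,0],[0,0,-0.02,0,0,0,0],[0,0,-0.01,0,0,0,0],[0,0,0,0,0,0,0],[0,0,0,0,0,0,0]]

```text
time: 6.4
tool_pos: [0.5172, 0.1256, 0.1461]
tool_rot: [-0.0, -0.139, 0.99, -0.0]
contact_force: [0.7, -0.1, -1.8]
gripper_width: 0.268
grasp_force: 59.1
```

Run:
```python
from h import *
ims=[]
for n in ("top","side"):
    f=manip.grab_frame(n); np.savez(n+"1.npz",**f); s=manip.state(); c=proj(f,[.51,.126,.1]).astype(int)
    im=f["frame"]; x,y=np.clip(c[0]-33,0,512-66),np.clip(c[1]-45,0,384-90)
    ims.append(cv2.resize(im[y:y+90,x:x+66],(400,545),interpolation=cv2.INTER_CUBIC)); print(n,x,y)
cv2.imwrite("pics/place.png",np.hstack(ims)); print(s["tool_pos"],s["tool_rot"],s["contact_force"])
```

```text
top 129 157
side 211 103
[0.51789652 0.12564753 0.14722564] [ 7.57368884e-04 -1.39162821e-01  9.90269222e-01 -5.87420585e-05] [-0.49287132 -0.06541209 -1.66652693]
```

View pics/place.png

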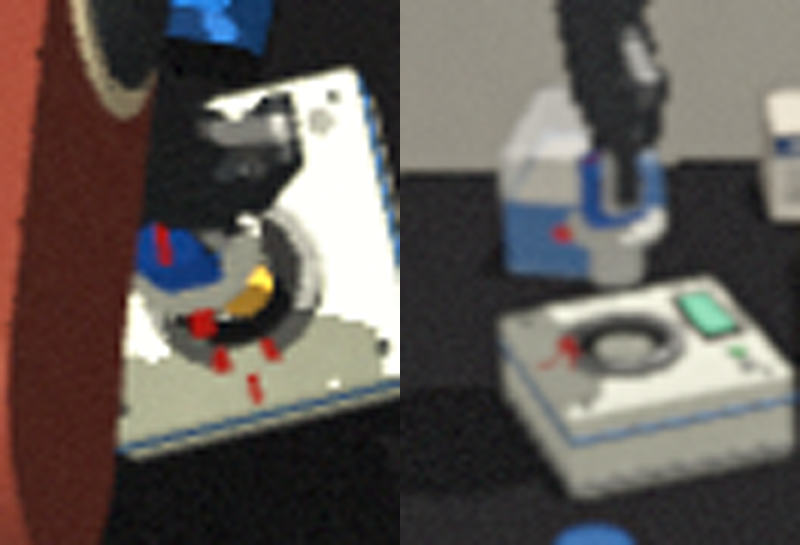

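The top view shows the tab at about (162.5,210), left of the notch marks at about (166,216) and (173.5,214.5), which fits its height. In the side view the cell is upright above the well. I'll triangulate the tab against the notch.

Run:
```python
from h import *
F={n:dict(np.load(n+"1.npz")) for n in ("top","side")}
C={}
for n,(x0,y0,w,h) in {"top":(129,157,66,90),"side":(211,103,66,90)}.items():
    f=F[n]; hsv=cv2.cvtColor(f["frame"],cv2.COLOR_BGR2HSV)
    m=cv2.inRange(hsv,(0,130,70),(7,255,255))|cv2.inRange(hsv,(172,130,70),(180,255,255)); m[:, :x0+ (22 if n=="top" else 0)]=0; m[:, x0+w:]=0; m[:y0]=0; m[y0+h:]=0
    k,l,st,c=cv2.connectedComponentsWithStats(m)
    for i in range(1,k): print(n,c[i].round(1),st[i,4]); 
    C[n]=c[1:][np.argsort(-st[1:,4])]
P=lambda n:F[n]["mtx"]@np.c_[F[n]["R"],F[n]["t"]]
top=[c for c in C["top"] if 208<c[1]<212.5]; side=[c for c in C["side"] if 138<c[1]<146]
if top and side:
    X=cv2.triangulatePoints(P("top"),P("side"),top[0],side[0]); X=(X[:3]/X[3]).ravel(); print("tab",X)
    for q in (.5174,.1255),: d=X[:2]-q; print("tab rel cell",np.linalg.norm(d),np.degrees(np.arctan2(d[1],d[0])))
```

```text
top [151.3 181.7] 20
top [155.6 196.8] 9
top [161.9 210. ] 20
top [173. 214.] 7
top [164.9 216.1] 10
top [170.6 220.6] 8
side [237.5 141.5] 4
side [238.6 159.8] 5
tab [0.48723924 0.11665365 0.13205064]
tab rel cell 0.03143134148107333 -163.65323054179996
```

Run:
```python
from h import *
f=dict(np.load("top1.npz")); w=np.array([.518,.1265])
n=(ray(f,(173,214),.061)+ray(f,(164.9,216.1),.061))[:2]/2; l=ray(f,(170.6,220.6),.052)[:2]
for p in (n,l): d=p-w; print(p,np.linalg.norm(d),np.degrees(np.arctan2(d[1],d[0])))
```

```text
[0.48627811 0.11682452] 0.0331646393987532 -163.03779237881554
[0.47405023 0.11350775] 0.045829912410121805 -163.53148756828165
```

Call:
play_rows:
  series:
    - [[0.0006,0.001,-0.01,0,0,0.5,0],[0,0,-0.015,0,0,0,0],[0,0,-0.01,0,0,0,0],[0,0,-0.005,0,0,0,0],[0,0,-0.005,0,0,0,0],[0,0,-0.005,0,0,0,0],[0,0,-0.005,0,0,0,0],[0,0,0,0,0,0,0],[0,0,0,0,0,0,0]]

```text
time: 7.4
tool_pos: [0.5181, 0.1269, 0.0915]
tool_rot: [0.0, -0.144, 0.99, 0.0]
contact_force: [0.7, 1.0, -1.8]
gripper_width: 0.265
grasp_force: 59.2
```

Call:
play_rows:
  series:
    - [[0,0,-0.003,0,0,0,0],[0,0,-0.003,0,0,0,0],[0,0,-0.003,0,0,0,0],[0,0,-0.002,0,0,0,0],[0,0,0,0,0,0,0]]

```text
time: 7.9
tool_pos: [0.5182, 0.1269, 0.0807]
tool_rot: [0.0, -0.144, 0.99, 0.0]
contact_force: [-0.1, 0.1, 2.1]
gripper_width: 0.272
grasp_force: 59.8
```

Call:
play_rows:
  series:
    - [[0,0,-0.002,0,0,0,0],[0,0,-0.002,0,0,0,0],[0,0,-0.001,0,0,0,0],[0,0,0,0,0,0,0]]

```text
time: 8.3
tool_pos: [0.5182, 0.1269, 0.0757]
tool_rot: [0.0, -0.144, 0.99, 0.0]
contact_force: [0.2, 0.1, 5.2]
gripper_width: 0.265
grasp_force: 60.0
```

Call:
play_rows:
  series:
    - [[0,0,-0.001,0,0,0,0],[0,0,-0.001,0,0,0,0],[0,0,-0.001,0,0,0,0],[0,0,0,0,0,0,0],[0,0,0,0,0,0,0]]

```text
time: 8.8
tool_pos: [0.5182, 0.1269, 0.0728]
tool_rot: [0.0, -0.144, 0.99, -0.0]
contact_force: [-0.1, 0.4, 5.4]
gripper_width: 0.272
grasp_force: 60.2
```

Call:
play_rows:
  series:
    - [[0,0,-0.0005,0,0,0,0],[0,0,-0.0005,0,0,0,0],[0,0,0,0,0,0,0],[0,0,0,0,0,0,0]]

```text
time: 9.2
tool_pos: [0.5183, 0.127, 0.0722]
tool_rot: [0.0, -0.144, 0.99, 0.0]
contact_force: [-1.7, 0.0, 6.7]
gripper_width: 0.271
grasp_force: 60.4
```

Call:
play_rows:
  series:
    - [[0,0,-0.0005,0,0,0,0],[0,0,-0.0005,0,0,0,0],[0,0,0,0,0,0,0],[0,0,0,0,0,0,0]]

```text
time: 9.6
tool_pos: [0.5183, 0.127, 0.0721]
tool_rot: [0.0, -0.144, 0.99, -0.0]
contact_force: [-3.7, -0.5, 12.7]
gripper_width: 0.268
grasp_force: 61.1
```

Call:
play_rows:
  series:
    - [[-0.0003,0,-0.0005,0,0,0,0],[0,0,-0.0003,0,0,0,0],[0,0,0,0,0,0,0],[0,0,0,0,0,0,0],[0,0,0,0,0,0,0]]

```text
time: 10.1
tool_pos: [0.5183, 0.127, 0.0721]
tool_rot: [0.0, -0.144, 0.99, -0.0]
contact_force: [-6.1, 0.1, 16.2]
gripper_width: 0.269
grasp_force: 61.7
```

Run:
```python
from h import *
ims=[]
for n in ("top","side"):
    f=manip.grab_frame(n); s=manip.state(); c=proj(f,[.51,.126,.07]).astype(int)
    im=f["frame"]; x,y=np.clip(c[0]-33,0,512-66),np.clip(c[1]-45,0,384-90)
    ims.append(cv2.resize(im[y:y+90,x:x+66],(400,545),interpolation=cv2.INTER_CUBIC)); print(n,x,y)
cv2.imwrite("pics/home.png",np.hstack(ims)); print(s["tool_pos"],s["tool_rot"],s["contact_force"],s["ft_torque"],s["grasp_force"])
```

```text
top 132 159
side 211 111
[0.51831265 0.1270236  0.07210455] [ 3.91598066e-04 -1.43777012e-01  9.89610030e-01 -7.83809482e-05] [-6.02419149  0.05931676 16.60874312] [-0.21851477  1.03380196 -0.05410423] 61.74608588218689
```

View pics/home.png

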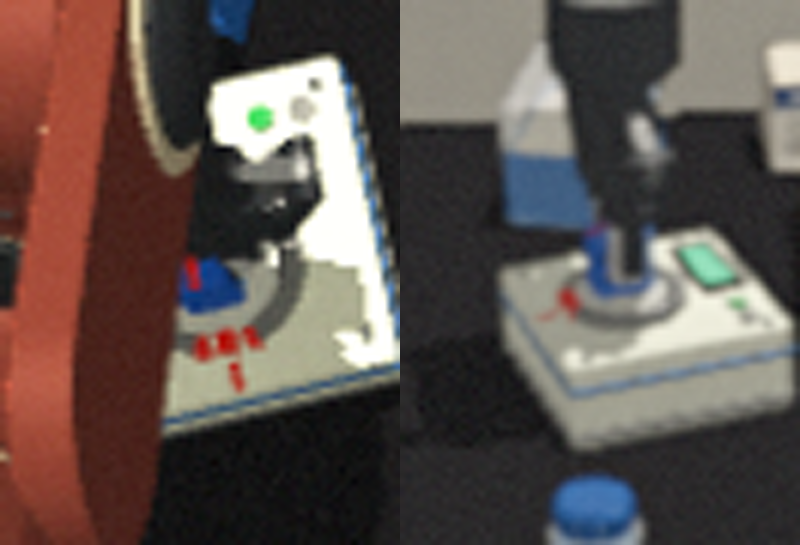

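The picture shows the collar down inside the rim. The red tab at about (228,343) lies between the notch blocks at (203,350) and (253,337), in line with the mark at (237,377). The push is steady at about 16.5 N, which leaves roughly 10 N on the seat.

```bash
python3 -c "
from plant import manip
print(manip.job_done())"
```

```text
the job is handed in; nothing more can be done
None
```

The cell is pressed home on the seat with its tab in the notch and the robot still holding it at about 16.5 N total push; the job was handed in at about 10 s, and no verdict came back.

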